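# Change the run-out reel on the filament feed stand

## Robot

A 7-joint arm with a two-finger parallel gripper is mounted at the origin on a cart in front of the work surface, level with it; the furniture and walls round the work are solid. World frame = base frame: x ahead of the robot, y to its left, z up, the work surface at z = 0. Lengths are in m, angles in rad, forces in N, time in s.
With the tool pointing down it reaches from about 0.35 to 0.9 m from the base axis. Payload 7.2 kg.
Tool frame: the origin (TCP) lies at the very end of the fingers, on their centre line; the grasp point (between the pads) lies env.grip_point_offset behind it (env.grip_point_offset is the distance from the TCP to the grasp point, in m); z points along the fingers, y is the line along which they close (so a half turn about z gives the same grasp; the last joint's range is limited). The gripper opens to 88 mm and grips with 3 to 60 N. Pads are 20 mm wide; open, the fingers measure 115 mm over their backs; the gripper's body (75 mm by 178 mm) begins 61 mm behind the grasp point.
Start: joints at [1.079, 0.411, -0.013, 1.596, 0.006, 1.134, -0.082], TCP at [0.257, -0.57, 0.223] pointing down, gripper open.
Joint ranges: [-2.95, 2.95], [-0.29, 1.99], [-1.47, 1.44], [0.14, 2.54], [-1.03, 4.17], [0.13, 1.85], [-2.86, 2.86]. Speed limits (rad/s): [2.39, 2.39, 3.01, 3.01, 3.14, 3.14, 3.14].

## Interface

Orientations are given as a unit quaternion [x, y, z, w].
In Python, from workcell import monitor, cams, job, env gives the robot as it stands.
- The arm moves only by the shell command python3 -m handwheel 'ROWS' [FORCE]. ROWS is JSON, one flat list of numbers, 7 for each row, row after row: the shift along the tool's x, y, z in units of 50 mm (1.0 is 50 mm), then the turn, a rotation vector about the tool's x, y, z in units of 0.5 rad (1.0 is 0.5 rad), then the closure, from 0 (fully open) to 1 (shut). A call has 1 to 8 rows; each row shifts and turns the commanded pose from where the row before left it, along the tool's axes as they then stand; what a row does not reach is not made up. A row lasts 1/8 s, in which the tool goes at most 62.5 mm and 10.7 degrees, less where a joint would pass 70% of its speed; a pose out of reach is approached as far as the arm can. A call with a number of a shift or a turn outside -1 to 1 is refused whole. A call with a gripper value outside its range is refused whole. The fingers move at their own pace and stop on an object; FORCE is the grip in N (left out, the last holds). Time passes only in rows, so rows that do not move let the fingers close. It gives the time, the measured TCP pose, the force, the opening and the grip force at its end, in the units of the state.
- monitor.state(): the state, without advancing time (a new reading comes with each control period).
- cams.get_image(name): name is "side" or "top" or "wrist"; returns (picture, depth): 400x640x3 uint8, blue, green, red; 400x640 float32, m along the optical axis (not along the pixel's ray), 0 where there is no reading.
- cams.get_calibration(name): a dict with "mtx" (3x3 intrinsics, pixels), "T" (4x4, takes a point from camera to world coordinates); the wrist camera has in their place "mount" (4x4, takes a point from camera to tool coordinates, whose origin is the TCP and whose axes are the flange's). Camera axes: x right, y up, looking along -z (the intrinsics and any distortion apply to the point x, -y, -z); pixel columns grow to the right and rows downward; lengths in m; the calibration is good to about 2 mm. A picture is of the moment at which its call begins: read the wrist's pose just before it. get_calibration takes no time and is no camera call.
- job.job_done(): hands the job in; it is judged then, once.
The state is a dict: "t": time; "joint_pos": joint angles; "dq": joint speeds; "joint_efforts": joint torques, N m; "tool_pos": TCP position; "ee_rot": TCP orientation; "ft_force": force on the tool from outside, world axes, zero at the start; "wrist_torque": the same for the moment, N m; "grip_width": finger opening in m; "gripper_force": force on a finger pad.
Only numpy, scipy, OpenCV 4.12 (cv2) and the standard library are available. Lean on these libraries where they do the work, as an engineer would, in place of code of your own. Each camera call takes 0.05 s, during which the arm holds its last target. There are 200 camera calls.

## Task

The small filament reel on the feed stand has run out: hang it in an empty place of the storage rack, and fit the fully wound reel from the rack to the feed stand. Lower each reel gently, do not drop it, so that both ends of its axle go fully home in their two slots and the axle lies level. Leave the part-used reel hanging where it is, and do not disturb the other things on the worktop.

Things in the scene. Friction and masses are not known exactly. Their poses are not given: they have to be found in the camera images.
- run_out_reel: Black filament reel, bare (core 40 mm across), about 0.12 kg; starts in the feed stand. Flanges 110 mm across, 46 mm over their outer faces (grip these at the top of the rim); steel axle 10 mm thick, 100 mm long, fixed in the reel; hub collars 26 mm across stand 4 mm out of the flanges. Origin: reel centre, on the axle; own x along the axle, ends alike.
- full_reel: Reel wound full (winding 100 mm across), about 0.34 kg; starts in one of the rack's places. Flanges 110 mm across, 46 mm over their outer faces (grip these at the top of the rim); steel axle 10 mm thick, 100 mm long, fixed in the reel; hub collars 26 mm across stand 4 mm out of the flanges. Origin: reel centre, on the axle; own x along the axle, ends alike.
- part_reel: Reel half used (winding 64 mm across), about 0.21 kg; stays in its place of the rack. Flanges 110 mm across, 46 mm over their outer faces (grip these at the top of the rim); steel axle 10 mm thick, 100 mm long, fixed in the reel; hub collars 26 mm across stand 4 mm out of the flanges. Origin: reel centre, on the axle; own x along the axle, ends alike.
- stand_seat (a point): Feed stand, fixed: grey base 104x175 mm, two aluminium uprights with a slot each, wire eye 72 mm high 90 mm from the axle on its own +y side. Point: where the centre of a seated reel lies, 80 mm above the worktop; x along the axle, z up. Slots 12.5 mm wide, open on top, in two plates 10 mm thick, 62 mm apart inside; floor 5 mm below this point, lips 16 mm above.
- rack_seat_0 (a point): Place 0 of the storage rack, fixed: two plywood rails 330 mm long, three slot pairs 120 mm apart along its own y, place 1 in the middle; one place is empty at the start. Point: where the centre of a seated reel lies, 80 mm above the worktop; x along the axle, z up. Slots 12.5 mm wide, open on top, in two plates 10 mm thick, 62 mm apart inside; floor 5 mm below this point, lips 16 mm above.
- rack_seat_1 (a point): Place 1 of the storage rack, fixed: two plywood rails 330 mm long, three slot pairs 120 mm apart along its own y, place 1 in the middle; one place is empty at the start. Point: where the centre of a seated reel lies, 80 mm above the worktop; x along the axle, z up. Slots 12.5 mm wide, open on top, in two plates 10 mm thick, 62 mm apart inside; floor 5 mm below this point, lips 16 mm above.
- rack_seat_2 (a point): Place 2 of the storage rack, fixed: two plywood rails 330 mm long, three slot pairs 120 mm apart along its own y, place 1 in the middle; one place is empty at the start. Point: where the centre of a seated reel lies, 80 mm above the worktop; x along the axle, z up. Slots 12.5 mm wide, open on top, in two plates 10 mm thick, 62 mm apart inside; floor 5 mm below this point, lips 16 mm above.
- hex_plate: Bystander: flat pale six-sided sample plate 47x54x8 mm, lying on the worktop between the rails of the rack below the empty place; the reels hang 25 mm above the worktop and clear it. Origin: centre of its underside
- pump_bottle: Bystander: white pump bottle, 62x67x202 mm, standing upright, the tallest thing among the work. Origin: centre of its underside
- nut_jar: Bystander: clear jar with dark lid, 54x52x62 mm, standing. Origin: centre of its underside
- calliper: Bystander: digital calliper lying flat, 72x219x17 mm, long along its own y. Origin: centre of its underside
- pliers: Bystander: combination pliers lying flat, 52x169x16 mm, long along their own y. Origin: centre of the underside
- tape_roll: Bystander: roll of tape lying flat, 104x102x25 mm. Origin: centre of its underside
- offcut: Bystander: pine offcut 38x120x38 mm, long along its own y. Origin: centre of its underside
- glue_tube: Bystander: glue bottle lying on its side, 26x96x26 mm, long along its own y. Origin: centre of its underside

How it is judged:
By the outcome, as a careful person would: the job done as asked, in the order asked, and still so for the second after the job is handed in, with the robot touching nothing.
It also fails if it takes over 54 s, if anything falls off the work surface, if the arm or the gripper's body presses on something with over 40 N, if the wrist force passes 120 N, or if a joint passes its speed limit or range.

## Working session

There is one attempt and no reset: what is moved stays moved. The work goes in short steps, Python scripts to look and compute and a shell command to move; the robot and the scene stay as the last step left them, time stands still between calls to the robot, and variables do not carry over. Pictures are saved under pics/ and viewed, at most 10 in all, crops included, and the job is handed in when it is done.

```bash
mkdir -p pics; python3 - <<'E'
from workcell import monitor,cams,env
import cv2,numpy as np
s=monitor.state()
print(s['t'],s['tool_pos'],s['ee_rot'],env.grip_point_offset)
for n in['top','side']:
    p,d=cams.get_image(n);cv2.imwrite(f'pics/{n}0.png',p);np.savez(f'pics/{n}0.npz',p=p,d=d)
    c=cams.get_calibration(n);print(n,{k:np.round(v,4).tolist() if not isinstance(v,str) else v for k,v in c.items()})
print(cams.get_calibration('wrist'))
E
```

```text
0.0 [ 0.25677193 -0.5692588   0.22180808] [ 9.77630252e-01  2.10329327e-01 -2.20629546e-04 -7.84686521e-04] 0.0187
top {'mtx': [[436.1122, 0.0, 317.6496], [0.0, 436.1122, 202.7902], [0.0, 0.0, 1.0]], 'T': [[-0.0158, 0.9939, -0.1091, 0.4381], [-0.9995, -0.0127, 0.0293, 0.0635], [0.0278, 0.1095, 0.9936, 1.1273], [0.0, 0.0, 0.0, 1.0]]}
side {'mtx': [[409.3228, 0.0, 323.0927], [0.0, 409.3228, 201.5016], [0.0, 0.0, 1.0]], 'T': [[-0.359, 0.8276, -0.4315, 0.0527], [-0.9333, -0.3207, 0.1614, 0.2484], [-0.0048, 0.4607, 0.8875, 1.1195], [0.0, 0.0, 0.0, 1.0]]}
{'mtx': array([[345.75997193,   0.        , 313.79528962],
       [  0.        , 345.75997193, 195.36597841],
       [  0.        ,   0.        ,   1.        ]]), 'mount': array([[ 7.27617097e-04,  9.69361050e-01,  2.45639217e-01,
         6.68069634e-02],
       [ 9.99999540e-01, -8.58906989e-04,  4.27351219e-04,
        -5.08539197e-04],
       [ 6.25238867e-04,  2.45638793e-01, -9.69361229e-01,
        -1.62657610e-01],
       [ 0.00000000e+00,  0.00000000e+00,  0.00000000e+00,
         1.00000000e+00]])}
```

View pics/top0.png

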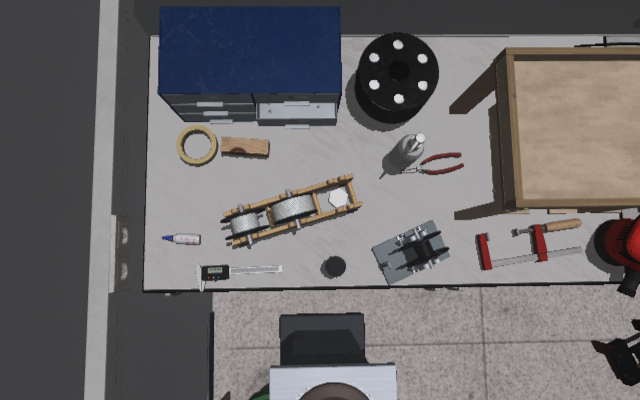

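View pics/side0.png

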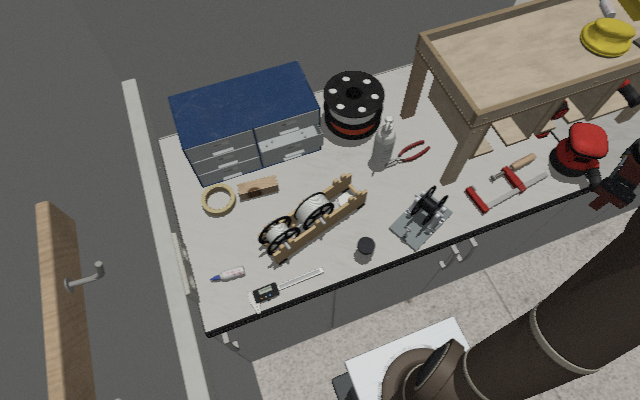

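```bash
cat > h.py <<'E'
import numpy as np,cv2
from workcell import monitor,cams,env
from scipy.spatial.transform import Rotation as R
def calT(n,s=None):
    c=cams.get_calibration(n)
    if n!='wrist': return c['mtx'],c['T']
    M=np.eye(4);M[:3,:3]=R.from_quat(s['ee_rot']).as_matrix();M[:3,3]=s['tool_pos']
    return c['mtx'],M@c['mount']
def cloud(d,K,T):
    v,u=np.mgrid[:d.shape[0],:d.shape[1]]
    P=np.stack([(u-K[0,2])/K[0,0]*d,-(v-K[1,2])/K[1,1]*d,-d],-1)
    return P@T[:3,:3].T+T[:3,3]
def plane(px,z,K,T):
    px=np.atleast_2d(np.array(px,float))
    r=np.stack([(px[:,0]-K[0,2])/K[0,0],-(px[:,1]-K[1,2])/K[1,1],-np.ones(len(px))],-1)@T[:3,:3].T
    return T[:3,3]+r*((z-T[2,3])/r[:,2])[:,None]
E
python3 - <<'E'
from h import *
f=np.load('pics/top0.npz');K,T=calT('top');P=cloud(f['d'],K,T)
a=cv2.resize(f['p'][160:290,210:470],None,fx=3,fy=3,interpolation=cv2.INTER_CUBIC)
cv2.imwrite('pics/crop0.png',a)
for n,p in dict(full=(293,207),left=(243,223),empty=(338,198),stand=(413,250),bottle=(410,150),pliers=(440,163),jar=(335,267)).items():
    print(n,plane(p,.08,K,T)[0].round(3),P[p[1],p[0]].round(3))
# mid rail tops
E
```

```text
full [0.544 0.092 0.08 ] [0.538 0.091 0.132]
left [0.507 0.212 0.08 ] [0.505 0.207 0.113]
empty [ 0.564 -0.017  0.08 ] [ 0.572 -0.022  0.012]
stand [ 0.436 -0.195  0.08 ] [ 0.436 -0.211  0.012]
bottle [ 0.681 -0.197  0.08 ] [ 0.655 -0.169  0.193]
pliers [ 0.648 -0.27   0.08 ] [ 0.664 -0.296 -0.001]
jar [ 0.399 -0.006  0.08 ] [ 0.398 -0.008  0.061]
```

View pics/crop0.png

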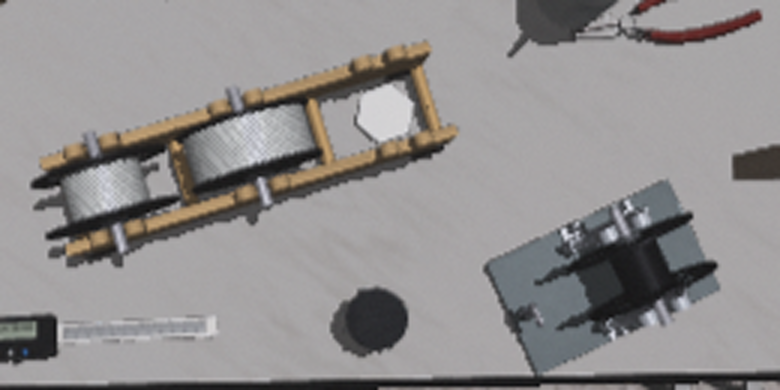

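```bash
python3 - <<'E'
from h import *
K,T=calT('top')
def ax(a,b,z):
    q=plane(np.array([a,b])/3+[210,160]-1/3,z,K,T); c=q.mean(0);v=q[0]-q[1]
    return c.round(4),np.linalg.norm(v[:2]).round(4),np.degrees(np.arctan2(v[1],v[0])).round(1)
print('full',ax((234,90),(265,202),.083));print('part',ax((90,133),(121,252),.083))
# stand: flange far/near: depth clouds
f=np.load('pics/top0.npz');P=cloud(f['d'],K,T)
for n,c,r in [('stand',(.435,-.2),.09),('full',(.54,.09),.09)]:
    q=P[(np.hypot(P[...,0]-c[0],P[...,1]-c[1])<r)&(P[...,2]>.115)&(P[...,2]<.15)]
    (cc,sz,an)=cv2.minAreaRect(q[:,:2].astype('f4'));print(n,cc,sz,an,len(q),q[:,2].max())
s=monitor.state();print(R.from_quat(s['ee_rot']).as_matrix().round(3))
E
```

```text
full (array([0.5403, 0.0926, 0.083 ]), np.float64(0.0936), np.float64(14.8))
part (array([0.5047, 0.2074, 0.083 ]), np.float64(0.0983), np.float64(14.6))
stand (0.4395591616630554, -0.2181374430656433) (0.04618663340806961, 0.0834951177239418) 23.43708610534668 136 0.13889326542923564
full (0.534999430179596, 0.11202695220708847) (0.04632919654250145, 0.1293206363916397) 16.996238708496094 639 0.13791352636553766
[[ 0.912  0.411 -0.001]
 [ 0.411 -0.912  0.001]
 [-0.    -0.001 -1.   ]]
```

```bash
python3 - <<'E'
from h import *
f=np.load('pics/top0.npz');K,T=calT('top');P=cloud(f['d'],K,T)
for p in [(505,200),(505,60),(560,205),(630,205),(458,215),(452,108),(485,250),(540,243),(610,245),(635,290),(560,225)]: print(p,P[p[1],p[0]].round(3))
q=P[250:262,380:460].reshape(-1,3)
# obstacles near path higher than 0.1, y<-.25, x<.5
m=(P[...,2]>.1)&(P[...,1]<-.27)&(P[...,0]<.6)&(P[...,0]>.1)&(P[...,1]>-.6);q=P[m];print(len(q),q.min(0),q.max(0))
E
```

```text
(505, 200) [ 0.529 -0.32   0.307]
(505, 60) [ 0.793 -0.321  0.341]
(560, 205) [ 0.514 -0.404  0.345]
(630, 205) [ 0.513 -0.538  0.34 ]
(458, 215) [ 0.523 -0.325  0.033]
(452, 108) [ 0.804 -0.325  0.029]
(485, 250) [ 0.433 -0.393  0.024]
(540, 243) [ 0.449 -0.537  0.023]
(610, 245) [ 0.441 -0.694  0.058]
(635, 290) [ 0.329 -0.746  0.059]
(560, 225) [ 0.494 -0.59   0.027]
8936 [ 0.1923761  -0.58808995  0.10059194] [ 0.59999659 -0.27092109  0.35057019]
```

```bash
python3 -m handwheel '[0.5,-0.4,0,0,0,0,0, 0.8,-0.63,0,0,0,0,0, 0.9,-0.71,0,0,0,0,0, 0.9,-0.71,0,0,0,0,0, 0.9,-0.71,0,0,0,0,0, 0.9,-0.71,0,0,0,0,0, 0.8,-0.63,0,0,0,0,0, 0.5,-0.4,0,0,0,-0.2,0]' && python3 -m handwheel '[0,0,0,0,0,-0.37,0, 0,0,0,0,0,-0.37,0, 0,0,0,0,0,-0.37,0, 0,0,0,0,0,-0.37,0, 0,0,0,0,0,-0.37,0, 0,0,0,0,0,-0.37,0, 0,0,0,0,0,-0.37,0, 0,0,0,0,0,-0.3,0]'; python3 - <<'E'
from h import *
s=monitor.state();p,d=cams.get_image('wrist');cv2.imwrite('pics/w1.png',p)
np.savez('pics/w1.npz',p=p,d=d,tp=s['tool_pos'],q=s['ee_rot'])
print(s['t'],s['tool_pos'],R.from_quat(s['ee_rot']).as_matrix().round(3),s['joint_pos'])
E
```

```text
t: 1.1
tool_pos: [0.4397, -0.2166, 0.2226]
ee_rot: [0.965, 0.262, 0.0, -0.0]
ft_force: [0.6, -0.9, 0.0]
grip_width: 0.0876
gripper_force: 0.0
t: 2.1
tool_pos: [0.4384, -0.2197, 0.2224]
ee_rot: [0.55, 0.835, -0.0, -0.0]
ft_force: [-0.2, -0.8, 0.6]
grip_width: 0.0881
gripper_force: 0.0
2.1 [ 0.43842581 -0.21971609  0.22235196] [[-0.395  0.919 -0.001]
 [ 0.919  0.395 -0.   ]
 [ 0.    -0.001 -1.   ]] [ 0.73575364  0.21396011 -0.42777404  1.89141838  0.10154284  1.05787031
  0.67289403]
```

View pics/w1.png

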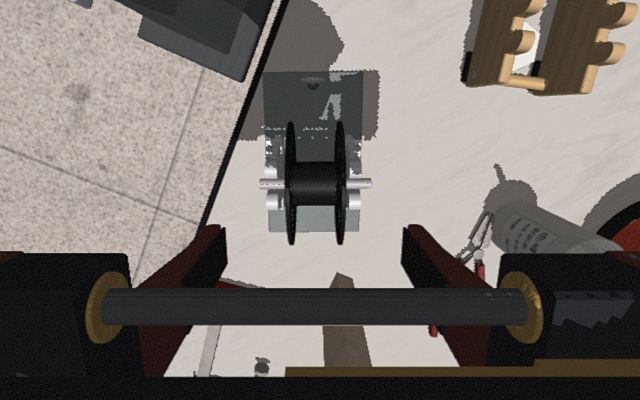

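```bash
cat >> h.py <<'E'
def axle(a,b,z,s):
    K,T=calT('wrist',s);q=plane([a,b],z,K,T);c=q.mean(0);v=q[1]-q[0]
    M=R.from_quat(s['ee_rot']).as_matrix()
    print('centre',c.round(4),'len',np.linalg.norm(v).round(4),'axle yaw',np.degrees(np.arctan2(v[1],v[0])).round(2),'tool units',(M.T@(c-s['tool_pos'])/.05).round(3),'tool-frame axle',(M.T@v/.1).round(3))
E
python3 - <<'E'
from h import *
f=np.load('pics/w1.npz');s=dict(tool_pos=f['tp'],ee_rot=f['q'])
p=f['p'].astype(int);m=(p.min(2)>150)
for u in (262,264,266,366,368,370): print(u,np.nonzero(m[160:210,u])[0]+160)
print([ (v,np.nonzero(m[v,250:385])[0].min()+250,np.nonzero(m[v,250:385])[0].max()+250) for v in (182,184,186)])
axle((260,184),(371,183.5),.08,s)
b=p.max(2)<50
for v in (130,140,230,238): print(v,np.nonzero(b[v,280:355])[0]+280)
E
```

```text
262 [160 161 162 163 164 165 166 167 168 169 170 171 172 173 174 175 176 177
 178 182 183 185 186 187 188 189 190 191 192 193 194 195 196 197 198 199
 200 201 202 203 204 205 206 207 208 209]
264 [160 161 162 163 164 165 166 167 168 169 170 171 172 173 174 175 176 177
 178 182 183 184 185 186 187 188 189 190 191 192 193 194 195 196 197 198
 199 200 201 202 203 204 205 206 207 208 209]
266 [167 168 169 170 171 172 173 174 175 176 177 178 182 183 185 186 187 188
 189 190 191 192 193 194 195 196 197 198 199 200 201 202 203 204 205 206
 207 208 209]
366 [160 161 162 163 164 165 166 167 168 169 170 171 172 173 174 175 176 177
 182 183 184 185 186 187 188 189 190 191 192 193 194 195 196 197 198 199
 200 201 202 203 204 205 206 207 208 209]
368 [160 161 162 163 164 165 166 167 168 169 170 171 172 173 174 175 176 177
 182 183 184 185 186 187 188 189 190 191 192 193 194 195 196 197 198 199
 200 201 202 203 204 205 206 207 208 209]
370 [160 161 162 163 164 165 166 167 168 169 170 171 172 173 174 175 176 177
 182 183 184 185 186 187 188 189 190 191 192 193 194 195 196 197 198 199
 200 201 202 203 204 205 206 207 208 209]
[(182, np.int64(250), np.int64(384)), (184, np.int64(250), np.int64(384)), (186, np.int64(250), np.int64(384))]
centre [ 0.4395 -0.2182  0.08  ] len 0.1002 axle yaw 23.58 tool units [0.019 0.033 2.847] tool-frame axle [ 5.000e-03  1.002e+00 -1.000e-03]
130 [286 287 288 289 290 291 292 293 294 335 336 337 338 339 340 341 342 343]
140 [286 287 288 289 290 291 292 293 294 295 335 336 337 338 339 340 341 342
 343 344]
230 [287 288 289 290 291 292 293 294 336 337 338 339 340 341 342 343]
238 [289 290 291 292 293 337 338 339 340 341 342]
```

```bash
python3 -m handwheel '[0.3,0.45,-0.4,0,0,0,0, 0.45,0.7,-0.4,0,0,0,0, 0.5,0.8,0,0,0,0,0, 0.5,0.8,0,0,0,0,0, 0.45,0.7,0,0,0,0.1,0, 0.36,0.63,0,0,0,0.13,0, 0,0,0,0,0,0,0]'; python3 - <<'E'
from h import *
s=monitor.state();p,d=cams.get_image('wrist');cv2.imwrite('pics/w2.png',p)
np.savez('pics/w2.npz',p=p,d=d,tp=s['tool_pos'],q=s['ee_rot'])
E
```

```text
t: 3.02
tool_pos: [0.5796, -0.0206, 0.262]
ee_rot: [0.599, 0.801, 0.0, -0.001]
ft_force: [-0.3, 0.7, -0.3]
grip_width: 0.0876
gripper_force: 0.0
```

View pics/w2.png

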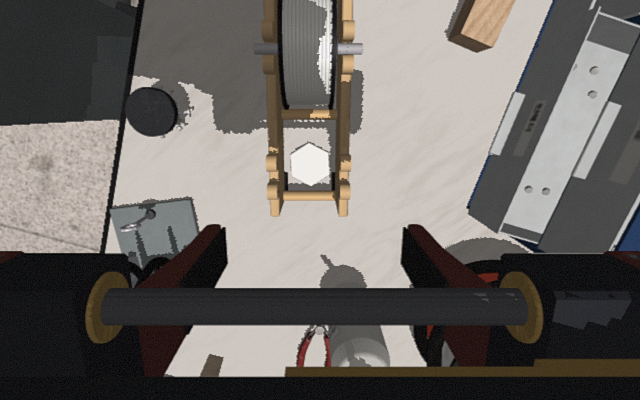

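```bash
python3 - <<'E'
from h import *
p=np.load('pics/w2.npz')['p']
a=cv2.resize(p[140:220,255:365],None,fx=5,fy=5,interpolation=cv2.INTER_CUBIC)
b=cv2.resize(p[20:80,245:375],(550,254),interpolation=cv2.INTER_CUBIC)
cv2.imwrite('pics/c2.png',np.vstack([b[:190],a]))
E
```

```text
(no output)
```

View pics/c2.png

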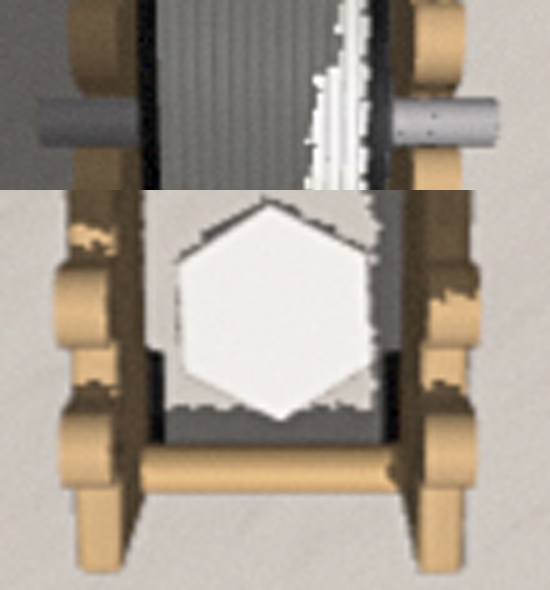

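```bash
python3 - <<'E'
from h import *
f=np.load('pics/w2.npz');s=dict(tool_pos=f['tp'],ee_rot=f['q'])
M=R.from_quat(f['q']).as_matrix();print(M.round(4).tolist(),f['tp'].round(4))
for z in(.08,.082):axle((253.7,48.8),(362.7,48.3),z,s)
for z in (.088,.096): axle((266.5+.0,177.2),(350,177.2),z,s)
K,T=calT('wrist',s)
q=plane([(274,166),(274,190.5),(274,155)],.096,K,T);print(((q-f['tp'])@M).round(4))
P=cloud(f['d'],K,T)
for u in (272,273,346,347):
  print(u,[(v,*np.round((P[v,u]-f['tp'])@M,3)[[0,1]],round(float(P[v,u,2]),3)) for v in range(154,204,2)])
E
```

```text
[[-0.2827, 0.9592, -0.0005], [0.9592, 0.2827, 0.0014], [0.0015, -0.0001, -1.0]] [ 0.5796 -0.0206  0.262 ]
centre [0.5404 0.0939 0.08  ] len 0.1013 axle yaw 16.71 tool units [ 2.414 -0.104  3.644] tool-frame axle [ 0.005  1.012 -0.   ]
centre [0.5405 0.0936 0.082 ] len 0.1007 axle yaw 16.71 tool units [ 2.408 -0.104  3.604] tool-frame axle [ 0.005  1.007 -0.   ]
centre [ 0.5741 -0.0213  0.088 ] len 0.0828 axle yaw 16.45 tool units [ 0.013 -0.108  3.48 ] tool-frame axle [ 0.     0.828 -0.   ]
centre [ 0.5738 -0.0197  0.096 ] len 0.0808 axle yaw 16.45 tool units [ 0.045 -0.106  3.32 ] tool-frame axle [ 0.     0.808 -0.   ]
[[ 0.0132 -0.0381  0.166 ]
 [-0.011  -0.0388  0.166 ]
 [ 0.0238 -0.0379  0.166 ]]
272 [(154, np.float64(0.023), np.float64(-0.041), 0.082), (156, np.float64(0.022), np.float64(-0.04), 0.092), (158, np.float64(0.021), np.float64(-0.04), 0.094), (160, np.float64(0.019), np.float64(-0.04), 0.096), (162, np.float64(0.017), np.float64(-0.04), 0.095), (164, np.float64(0.015), np.float64(-0.04), 0.097), (166, np.float64(0.013), np.float64(-0.04), 0.096), (168, np.float64(0.0
[... 4209 characters left out ...]
034), 0.077), (178, np.float64(-0.003), np.float64(0.034), 0.075), (180, np.float64(-0.005), np.float64(0.034), 0.075), (182, np.float64(-0.006), np.float64(0.034), 0.081), (184, np.float64(-0.006), np.float64(0.033), 0.09), (186, np.float64(-0.007), np.float64(0.033), 0.092), (188, np.float64(-0.009), np.float64(0.033), 0.095), (190, np.float64(-0.01), np.float64(0.032), 0.096), (192, np.float64(-0.012), np.float64(0.033), 0.096), (194, np.float64(-0.014), np.float64(0.033), 0.096), (196, np.float64(-0.017), np.float64(0.033), 0.096), (198, np.float64(-0.019), np.float64(0.033), 0.095), (200, np.float64(-0.026), np.float64(0.035), 0.074), (202, np.float64(-0.029), np.float64(0.035), 0.074)]
```

```bash
python3 -m handwheel '[-0.3,-0.4,0,0,0,0,0, -0.55,-0.7,0,0,0,0,0, -0.65,-0.8,0,0,0,0,0, -0.65,-0.8,0,0,0,0,0, -0.55,-0.7,0,0,0,0,0, -0.3,-0.406,0.3,0,0,0,0, 0,0,0.6,0,0,-0.25,0, 0,0,0.6,0,0,0,0]' && python3 -m handwheel '[0,0,0.6,0,0,0,0, 0,0,0.3,0,0,0,0, 0,0,0,0,0,0,0]'; python3 - <<'E'
from h import *
s=monitor.state();M=R.from_quat(s['ee_rot']).as_matrix();print(M.round(3).tolist(),((np.array([.4395,-.2182,.105])-s['tool_pos'])@M/.05).round(3))
E
```

```text
t: 4.08
tool_pos: [0.4362, -0.2223, 0.1871]
ee_rot: [0.55, 0.835, -0.0, 0.0]
ft_force: [0.4, 0.2, -0.1]
grip_width: 0.0876
gripper_force: 0.0
t: 4.45
tool_pos: [0.4368, -0.2207, 0.1421]
ee_rot: [0.549, 0.835, -0.0, -0.001]
ft_force: [-0.7, 0.4, -1.1]
grip_width: 0.0881
gripper_force: 0.0
[[-0.396, 0.918, -0.002], [0.918, 0.396, 0.001], [0.001, -0.001, -1.0]] [0.024 0.07  0.743]
```

```bash
python3 -m handwheel '[0.024,0.07,0.3,0,0,0,0, 0,0,0.35,0,0,0,0, 0,0,0.1,0,0,0,0, 0,0,0,0,0,0,0, 0,0,0,0,0,0,0]' 25; python3 -m handwheel '[0,0,0,0,0,0,0.4, 0,0,0,0,0,0,0.45, 0,0,0,0,0,0,0.6, 0,0,0,0,0,0,0.6, 0,0,0,0,0,0,0.7,0,0,0,0,0,0,0.7,0,0,0,0,0,0,0.7]' 25; python3 -c "
from h import *
print(monitor.state()['tool_pos'])"
```

```text
t: 5.08
tool_pos: [0.4411, -0.2178, 0.1057]
ee_rot: [0.549, 0.836, 0.0, 0.001]
ft_force: [-0.4, -0.7, 0.3]
grip_width: 0.0878
gripper_force: 0.0
t: 5.95
tool_pos: [0.4404, -0.2177, 0.1051]
ee_rot: [0.549, 0.836, -0.0, -0.0]
ft_force: [-0.6, 0.9, 1.8]
grip_width: 0.0462
gripper_force: 25.0
[ 0.44039607 -0.21771827  0.10511874]
```

```bash
python3 -m handwheel '[0,0,-0.15,0,0,0,0.7, 0,0,-0.3,0,0,0,0.7, 0,0,-0.5,0,0,0,0.7, 0,0,-0.6,0,0,0,0.7, 0,0,-0.6,0,0,0,0.7, 0,0,-0.4,0,0,0,0.7,0,0,-0.15,0,0,0,0.7]' 25; python3 -m handwheel '[0.2,0.32,0,0,0,0,0.7, 0.35,0.56,0,0,0,0,0.7, 0.45,0.72,0,0,0,0,0.7, 0.45,0.72,0,0,0,0,0.7, 0.45,0.72,0,0,0,0,0.7, 0.37,0.6,0,0,0,0.1,0.7, 0.2,0.32,0,0,0,0.141,0.7, 0,0,0,0,0,0,0.7]' 25; python3 - <<'E'
from h import *
s=monitor.state();p,d=cams.get_image('wrist');cv2.imwrite('pics/w3.png',p)
np.savez('pics/w3.npz',p=p,d=d,tp=s['tool_pos'],q=s['ee_rot'])
M=R.from_quat(s['ee_rot']).as_matrix();print(M.round(4).tolist(),((np.array([.5744,-.022,.105])-s['tool_pos'])@M/.05).round(3))
E
```

```text
t: 6.82
tool_pos: [0.4412, -0.2177, 0.2422]
ee_rot: [0.549, 0.836, 0.0, 0.001]
ft_force: [0.8, 0.2, -2.1]
grip_width: 0.0459
gripper_force: 25.0
t: 7.82
tool_pos: [0.5742, -0.0247, 0.2396]
ee_rot: [0.597, 0.802, 0.0, -0.001]
ft_force: [-0.6, -0.9, -0.7]
grip_width: 0.0458
gripper_force: 25.0
[[-0.2867, 0.958, -0.0009], [0.958, 0.2867, 0.0009], [0.0011, -0.0006, -1.0]] [0.047 0.021 2.693]
```

View pics/w3.png

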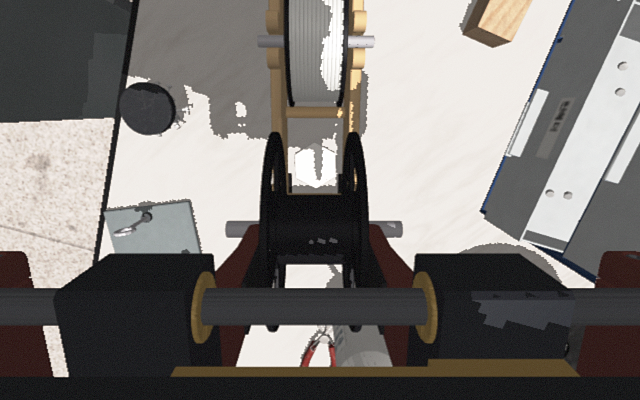

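```bash
cat >> h.py <<'E'
def tip(f,u0,u1,v0,v1,lo=.0,hi=.06):
    "tool-frame points in pixel box within tool-z range: mid x (top of axle), y ext, z"
    s=dict(tool_pos=f['tp'],ee_rot=f['q']);K,T=calT('wrist',s);M=R.from_quat(f['q']).as_matrix()
    P=((cloud(f['d'],K,T)-f['tp'])@M)[v0:v1,u0:u1].reshape(-1,3);q=P[(P[:,2]>lo)&(P[:,2]<hi)]
    print(len(q),'x',q[:,0].min().round(4),q[:,0].max().round(4),'xtop',q[q[:,2]<np.quantile(q[:,2],.15)+.0005,0].mean().round(4),'y',q[:,1].min().round(4),q[:,1].max().round(4),'z',np.quantile(q[:,2],[.05,.5]).round(4))
E
python3 - <<'E'
from h import *
f=np.load('pics/w3.npz')
tip(f,220,238,210,245);tip(f,392,410,210,245)
E
```

```text
216 x -0.0041 0.0053 xtop 0.0006 y -0.0502 -0.0428 z [0.0194 0.0207]
176 x -0.004 0.0054 xtop 0.0006 y 0.0435 0.0496 z [0.0192 0.0207]
```

```bash
python3 -m handwheel '[0.036,0.025,0.2,0,0,0,0.7, 0,0,0.45,0,0,0,0.7, 0,0,0.5,0,0,0,0.7, 0,0,0.5,0,0,0,0.7, 0,0,0.3,0,0,0,0.7, 0,0,0.15,0,0,0,0.7, 0,0,0,0,0,0,0.7, 0,0,0,0,0,0,0.7]' 25; python3 - <<'E'
from h import *
for i in range(3):
    s=monitor.state();M=R.from_quat(s['ee_rot']).as_matrix();print(s['tool_pos'],((np.array([.5744,-.022,.105])-s['tool_pos'])@M).round(4))
    if i<2: cams.get_image('wrist')
E
```

```text
t: 8.88
tool_pos: [0.5753, -0.0242, 0.1359]
ee_rot: [0.599, 0.801, 0.0, 0.001]
ft_force: [-0.2, 0.3, -1.4]
grip_width: 0.046
gripper_force: 25.0
[ 0.57531041 -0.02420396  0.13593153] [ 0.0024 -0.0003  0.0309]
[ 0.57531167 -0.02418672  0.13596476] [ 0.0024 -0.0003  0.031 ]
[ 0.5752635  -0.02417483  0.1359231 ] [ 0.0023 -0.0003  0.0309]
```

```bash
python3 -m handwheel '[0.036,-0.005,0.05,0,0,0,0.7, 0,0,0,0,0,0,0.7, 0,0,0,0,0,0,0.7]' 25; python3 - <<'E'
from h import *
s=monitor.state();M=R.from_quat(s['ee_rot']).as_matrix();print(M.round(4).tolist(),((np.array([.5744,-.022,.105])-s['tool_pos'])@M).round(4))
p,d=cams.get_image('wrist');cv2.imwrite('pics/w4.png',p);np.savez('pics/w4.npz',p=p,d=d,tp=s['tool_pos'],q=s['ee_rot'])
f=np.load('pics/w4.npz');tip(f,220,238,210,245);tip(f,392,410,210,245)
K,T=calT('wrist',s);P=(cloud(f['d'],K,T)-f['tp'])@M;z=cloud(f['d'],K,T)[...,2]
m=(z>.0935)&(z<.0985)&(abs(P[...,1])<.045)&(abs(P[...,1])>.029)
for sg in(-1,1):
    x=np.sort(P[...,0][m&(P[...,1]*sg>0)&(abs(P[...,0])<.03)]);h,e=np.histogram(x,np.arange(-.03,.031,.002));print(list(zip((e[:-1]*1e3).round().astype(int),h)))
E
```

```text
t: 9.35
tool_pos: [0.574, -0.0225, 0.1327]
ee_rot: [0.598, 0.801, -0.0, 0.0]
ft_force: [0.4, 0.3, -1.1]
grip_width: 0.046
gripper_force: 25.0
[[-0.2837, 0.9589, 0.0], [0.9589, 0.2837, -0.0], [-0.0, -0.0, -1.0]] [0.0004 0.0005 0.0277]
215 x -0.0046 0.0052 xtop 0.0005 y -0.0504 -0.0429 z [0.0193 0.0207]
174 x -0.0041 0.0055 xtop 0.0007 y 0.0433 0.0496 z [0.0193 0.0206]
[(np.int64(-30), np.int64(0)), (np.int64(-28), np.int64(0)), (np.int64(-26), np.int64(0)), (np.int64(-24), np.int64(0)), (np.int64(-22), np.int64(0)), (np.int64(-20), np.int64(0)), (np.int64(-18), np.int64(0)), (np.int64(-16), np.int64(0)), (np.int64(-14), np.int64(0)), (np.int64(-12), np.int64(0)), (np.int64(-10), np.int64(0)), (np.int64(-8), np.int64(0)), (np.int64(-6), np.int64(0)), (np.int64(-4), np.int64(0)), (np.int64(-2), np.int64(0)), (np.int64(0), np.int64(0)), (np.int64(2), np.int64(0)), (np.int64(4), np.int64(0)), (np.int64(6), np.int64(0)), (np.int64(8), np.int64(9)), (np.int64(10), np.int64(36)), (np.int64(12), np.int64(39)), (np.int64(14), np.int64(42)), (np.int64(16), np.int64(50)), (np.int64(18), np.int64
[... 336 characters left out ...]
p.int64(-18), np.int64(0)), (np.int64(-16), np.int64(0)), (np.int64(-14), np.int64(0)), (np.int64(-12), np.int64(0)), (np.int64(-10), np.int64(0)), (np.int64(-8), np.int64(0)), (np.int64(-6), np.int64(0)), (np.int64(-4), np.int64(0)), (np.int64(-2), np.int64(0)), (np.int64(0), np.int64(0)), (np.int64(2), np.int64(0)), (np.int64(4), np.int64(0)), (np.int64(6), np.int64(0)), (np.int64(8), np.int64(15)), (np.int64(10), np.int64(33)), (np.int64(12), np.int64(45)), (np.int64(14), np.int64(51)), (np.int64(16), np.int64(59)), (np.int64(18), np.int64(55)), (np.int64(20), np.int64(51)), (np.int64(22), np.int64(6)), (np.int64(24), np.int64(0)), (np.int64(26), np.int64(0)), (np.int64(28), np.int64(0))]
```

```bash
python3 -m handwheel '[-0.006,0,0.1,0,0,0,0.7, 0,0,0.1,0,0,0,0.7, 0,0,0.1,0,0,0,0.7, 0,0,0.06,0,0,0,0.7, 0,0,0.06,0,0,0,0.7, 0,0,0.05,0,0,0,0.7, 0,0,0.03,0,0,0,0.7, 0,0,0,0,0,0,0.7]' 25;python3 -c "
from h import *
print(monitor.state()['tool_pos'],monitor.state()['ft_force'])"
```

```text
t: 10.4
tool_pos: [0.5741, -0.0228, 0.1076]
ee_rot: [0.598, 0.801, -0.0, -0.0]
ft_force: [-0.1, -0.3, -1.3]
grip_width: 0.0458
gripper_force: 25.0
[ 0.57406696 -0.02283709  0.10756564] [-0.14860943 -0.30046749 -1.34947489]
```

Inside the slot with no contact yet; ease down the last ~3 mm.

```bash
python3 -m handwheel '[0,0,0.025,0,0,0,0.7, 0,0,0.02,0,0,0,0.7, 0,0,0.015,0,0,0,0.7, 0,0,0,0,0,0,0.7, 0,0,0,0,0,0,0.7]' 25;python3 -c "
from h import *
print(monitor.state()['tool_pos'],monitor.state()['ft_force'])"
```

```text
t: 11.02
tool_pos: [0.5742, -0.0228, 0.1051]
ee_rot: [0.599, 0.801, 0.0, 0.0]
ft_force: [-1.3, 0.4, 5.5]
grip_width: 0.0459
gripper_force: 25.0
[ 0.57420531 -0.0228024   0.10512119] [-1.31994641  0.43507325  5.54167732]
```

```bash
python3 -m handwheel '[0,0,0,0,0,0,0.4, 0,0,0,0,0,0,0.2, 0,0,0,0,0,0,0, 0,0,0,0,0,0,0, 0,0,-0.2,0,0,0,0, 0,0,-0.5,0,0,0,0, 0,0,-0.7,0,0,0,0, 0,0,-0.7,0,0,0,0]' && python3 -m handwheel '[0.3,0,-0.5,0,0,0,0, 0.5,0,0,0,0,0,0, 0.6,0,0,0,0,0,0, 0.5,0,0,0,0,0,0, 0.3,0,0,0,0,0,0, 0.2,0,0,0,0,0,0, 0,0,0,0,0,0,0]'; python3 - <<'E'
from h import *
s=monitor.state();p,d=cams.get_image('wrist');cv2.imwrite('pics/w5.png',p)
np.savez('pics/w5.npz',p=p,d=d,tp=s['tool_pos'],q=s['ee_rot'])
M=R.from_quat(s['ee_rot']).as_matrix();print(M.round(4).tolist(),((np.array([.5403,.0931,.1045])-s['tool_pos'])@M/.05).round(3))
E
```

```text
t: 12.02
tool_pos: [0.5741, -0.0227, 0.2114]
ee_rot: [0.598, 0.801, 0.0, 0.0]
ft_force: [0.4, 0.3, -0.1]
grip_width: 0.0876
gripper_force: 0.0
t: 12.9
tool_pos: [0.5401, 0.0924, 0.2348]
ee_rot: [0.598, 0.801, 0.0, 0.0]
ft_force: [0.0, -0.5, 0.1]
grip_width: 0.0876
gripper_force: 0.0
[[-0.2841, 0.9588, 0.0001], [0.9588, 0.2841, -0.0001], [-0.0001, 0.0001, -1.0]] [0.012 0.008 2.605]
```

View pics/w5.png

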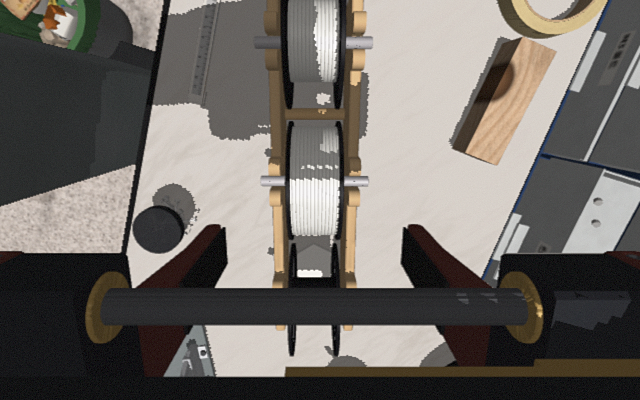

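```bash
python3 - <<'E'
from h import *
f=np.load('pics/w5.npz');tip(f,256,270,165,195,.14,.17);tip(f,358,374,165,195,.14,.17)
E
python3 -m handwheel '[0.012,0.0,0.3,0,0,0,0, 0,0,0.6,0,0,0,0, 0,0,0.6,0,0,0,0, 0,0,0.6,0,0,0,0, 0,0,0.35,0,0,0,0, 0,0,0.15,0,0,0,0, 0,0,0,0,0,0,0, 0,0,0,0,0,0,0]' 45;  python3 - <<'E'
from h import *
s=monitor.state();M=R.from_quat(s['ee_rot']).as_matrix();print(M.round(4).tolist(),((np.array([.5403,.0931,.1045])-s['tool_pos'])@M/.05).round(3))
E
```

```text
105 x -0.0083 0.0112 xtop 0.0014 y -0.0497 -0.0398 z [0.1414 0.15  ]
114 x -0.0074 0.0112 xtop 0.001 y 0.0394 0.0495 z [0.1413 0.1501]
t: 13.95
tool_pos: [0.5406, 0.093, 0.1055]
ee_rot: [0.599, 0.801, 0.001, 0.001]
ft_force: [0.4, 0.2, -0.4]
grip_width: 0.0878
gripper_force: 0.0
[[-0.2835, 0.959, 0.0015], [0.959, 0.2835, 0.0002], [-0.0002, 0.0016, -1.0]] [ 0.004 -0.004  0.021]
```

```bash
python3 -m handwheel '[0,0,0,0,0,0,0.4, 0,0,0,0,0,0,0.45, 0,0,0,0,0,0,0.6, 0,0,0,0,0,0,0.6, 0,0,0,0,0,0,0.7,0,0,0,0,0,0,0.7,0,0,0,0,0,0,0.7]' 45; python3 -m handwheel '[0,0,-0.1,0,0,0,0.7, 0,0,-0.25,0,0,0,0.7, 0,0,-0.4,0,0,0,0.7, 0,0,-0.6,0,0,0,0.7, 0,0,-0.6,0,0,0,0.7, 0,0,-0.5,0,0,0,0.7, 0,0,-0.3,0,0,0,0.7,0,0,-0.1,0,0,0,0.7]' 45;  python3 - <<'E'
from h import *
s=monitor.state();M=R.from_quat(s['ee_rot']).as_matrix();print(M.round(4).tolist(),((np.array([.4395,-.2182,.1045])-s['tool_pos'])@M/.05).round(3))
E
```

```text
t: 14.82
tool_pos: [0.54, 0.0928, 0.1047]
ee_rot: [0.598, 0.801, 0.0, 0.0]
ft_force: [-0.2, -0.4, 0.9]
grip_width: 0.0455
gripper_force: 45.0
t: 15.82
tool_pos: [0.5401, 0.0929, 0.248]
ee_rot: [0.599, 0.801, 0.0, 0.0]
ft_force: [-0.2, 0.3, -2.4]
grip_width: 0.0454
gripper_force: 45.0
[[-0.2835, 0.959, 0.0012], [0.959, 0.2835, -0.0], [-0.0003, 0.0011, -1.0]] [-5.394 -3.696  2.869]
```

```bash
python3 -m handwheel '[-0.25,-0.17,0,0,0,0,0.7, -0.5,-0.34,0,0,0,0,0.7, -0.66,-0.45,0,0,0,0,0.7, -0.66,-0.45,0,0,0,0,0.7, -0.66,-0.45,0,0,0,0,0.7, -0.66,-0.45,0,0,0,0,0.7, -0.66,-0.45,0,0,0,0,0.7, -0.66,-0.45,0,0,0,0,0.7]' 45; python3 -m handwheel '[-0.45,-0.32,0,0,0,0,0.7, -0.23,-0.166,0,0,0,-0.05,0.7, 0,0,0,0,0,-0.1,0.7, 0,0,0,0,0,-0.099,0.7, 0,0,0,0,0,0,0.7,0,0,0,0,0,0,0.7]' 45; cat > look.py <<'E'
from h import *
s=monitor.state();p,d=cams.get_image('wrist');M=R.from_quat(s['ee_rot']).as_matrix()
cv2.imwrite('pics/w6.png',p);f=dict(p=p,d=d,tp=s['tool_pos'],q=s['ee_rot'])
print(s['tool_pos'],s['ft_force'],((np.array([.4395,-.2182,.1045])-s['tool_pos'])@M/.05).round(3),'yaw',np.degrees(np.arctan2(M[1,1],M[0,1])))
tip(f,220,238,205,250);tip(f,392,410,205,250)
K,T=calT('wrist',s);W=cloud(d,K,T);P=(W-f['tp'])@M
for sg in(-1,1):
    m=(W[...,2]>.088)&(W[...,2]<.1)&(P[...,1]*sg<.047)&(P[...,1]*sg>.026)&(abs(P[...,0])<.04)
    q=P[m];print(len(q),'lip x',q[:,0].min().round(4),q[:,0].max().round(4),'y',q[:,1].min().round(4),q[:,1].max().round(4));h,e=np.histogram(q[:,0]*1e3,np.arange(-30,31,2));print(h)
E
python3 look.py
```

```text
t: 16.82
tool_pos: [0.4509, -0.1805, 0.2461]
ee_rot: [0.599, 0.801, -0.0, -0.001]
ft_force: [0.5, -0.5, -1.7]
grip_width: 0.0458
gripper_force: 45.0
t: 17.58
tool_pos: [0.4384, -0.2183, 0.2466]
ee_rot: [0.548, 0.836, -0.0, -0.001]
ft_force: [-0.1, -0.6, -2.0]
grip_width: 0.0456
gripper_force: 45.0
[ 0.43844643 -0.21829011  0.24660955] [-0.12239504 -0.63419014 -1.99050494] [-0.009  0.022  2.842] yaw 23.51734184861478
217 x -0.003 0.0061 xtop 0.0014 y -0.0498 -0.0425 z [0.0188 0.0204]
182 x -0.0031 0.006 xtop 0.0013 y 0.0435 0.0496 z [0.0186 0.0201]Traceback (most recent call last):
  File "look.py", line 9, in <module>
    q=P[m];print(len(q),'lip x',q[:,0].min().round(4),q[:,0].max().round(4),'y',q[:,1].min().round(4),q[:,1].max().round(4));h,e=np.histogram(q[:,0]*1e3,np.arange(-30,31,2));print(h)
                                ~~~~~~~~~~^^
    return umr_minimum(a, axis, None, out, keepdims, initial, where)
ValueError: zero-size array to reduction operation minimum which has no identity
```

View pics/w6.png

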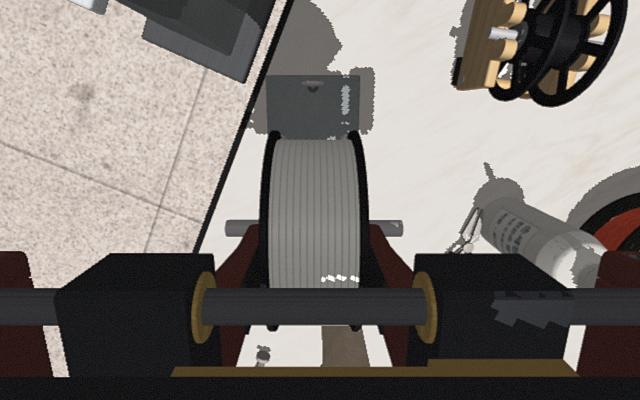

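```bash
python3 - <<'E'
from h import *
f=np.load('pics/w1.npz');s=dict(tool_pos=f['tp'],ee_rot=f['q']);K,T=calT('wrist',s);W=cloud(f['d'],K,T);S=np.array([.4395,-.2182,0])
a=np.radians(23.55);X=np.array([-np.sin(a),np.cos(a),0]);Y=np.array([np.cos(a),np.sin(a),0])
x=(W-S)@X;y=(W-S)@Y;z=W[...,2]
for lo,hi in((-.043,-.029),(.029,.043)):
    m=(y>lo)&(y<hi)&(abs(x)<.04)&(z>.07)&(z<.1)
    o=np.argsort(x[m]);xs,zs=x[m][o],z[m][o]
    for e in np.arange(-.034,.036,.002):
        k=(xs>=e)&(xs<e+.002)
        if k.any(): print(round(e*1e3),k.sum(),zs[k].min().round(3),zs[k].max().round(3),end=' | ')
    print()
m=(abs(y)>.0425)&(abs(y)<.049)&(abs(x)<.012)&(z>.07)&(z<.09);print('axle top x',[x[m&(y*g>0)&(z>.083)].mean().round(4) for g in(-1,1)],'y',y[m].min(),y[m].max())
m=(abs(y)<.02)&(abs(x)<.07)&(z>.09)&(z<.14);
m=(abs(y)<.026)&(abs(x)<.07)&(z>.128)&(z<.14);print('rim top x',np.quantile(x[m],[0,.5,1]),z[m].max())
E
```

```text
-22 16 0.07 0.094 | -20 29 0.072 0.096 | -18 24 0.07 0.097 | -16 31 0.077 0.098 | -14 30 0.077 0.098 | -12 34 0.077 0.097 | -10 36 0.075 0.096 | -8 43 0.074 0.095 | -6 43 0.079 0.091 | -4 18 0.083 0.086 | -2 32 0.084 0.086 | 0 39 0.084 0.087 | 2 35 0.072 0.086 | 4 34 0.071 0.085 | 6 9 0.071 0.093 | 8 26 0.071 0.096 | 10 30 0.07 0.097 | 12 36 0.07 0.097 | 14 30 0.078 0.097 | 16 31 0.078 0.098 | 18 38 0.078 0.097 | 20 39 0.076 0.095 | 22 53 0.07 0.092 | 
-20 22 0.093 0.096 | -18 20 0.094 0.097 | -16 21 0.096 0.098 | -14 24 0.095 0.098 | -12 30 0.094 0.098 | -10 25 0.093 0.097 | -8 36 0.079 0.096 | -6 45 0.076 0.092 | -4 23 0.082 0.085 | -2 33 0.084 0.086 | 0 36 0.084 0.087 | 2 34 0.083 0.086 | 4 33 0.08 0.085 | 6 11 0.092 0.094 | 8 18 0.093 0.096 | 10 24 0.094 0.096 | 12 24 0.095 0.098 | 14 25 0.095 0.098 | 16 34 0.094 0.098 | 18 26 0.093 0.097 | 20 30 0.091 0.096 | 22 56 0.07 0.092 | 
axle top x [np.float64(0.0007), np.float64(0.0009)] y -0.048975277491170324 0.04874445768201857
rim top x [-0.02819112  0.00359839  0.02932087] 0.13686825958504273
```

```bash
python3 -m handwheel '[-0.023,0.022,0.2,0,0,0,0.7, 0,0,0.45,0,0,0,0.7, 0,0,0.5,0,0,0,0.7, 0,0,0.5,0,0,0,0.7, 0,0,0.38,0,0,0,0.7, 0,0,0.2,0,0,0,0.7, 0,0,0,0,0,0,0.7, 0,0,0,0,0,0,0.7]' 45; python3 look.py 2>/dev/null
```

```text
t: 18.62
tool_pos: [0.4411, -0.2188, 0.1362]
ee_rot: [0.548, 0.837, 0.0, 0.0]
ft_force: [-0.4, -0.5, -3.6]
grip_width: 0.0456
gripper_force: 45.0
[ 0.44106057 -0.21878178  0.13621386] [-0.43169683 -0.49046    -3.55857398] [ 0.024 -0.024  0.634] yaw 23.60803371201159
218 x -0.0035 0.0061 xtop 0.0013 y -0.05 -0.0426 z [0.0188 0.0202]
182 x -0.0031 0.0062 xtop 0.0012 y 0.0435 0.0498 z [0.0185 0.0201]
465 lip x 0.0087 0.024 y -0.0448 -0.0345
[ 0  0  0  0  0  0  0  0  0  0  0  0  0  0  0  0  0  0  0 25 48 55 58 62
 66 72 78  1  0  0]
194 lip x 0.0088 0.024 y 0.0323 0.0373
[ 0  0  0  0  0  0  0  0  0  0  0  0  0  0  0  0  0  0  0  7 17 20 26 26
 30 28 40  0  0  0]
```

```bash
python3 -m handwheel '[0.006,-0.02,0.12,0,0,0,0.7, 0,0,0.1,0,0,0,0.7, 0,0,0.1,0,0,0,0.7, 0,0,0.08,0,0,0,0.7, 0,0,0.08,0,0,0,0.7, 0,0,0.05,0,0,0,0.7, 0,0,0.03,0,0,0,0.7, 0,0,0,0,0,0,0.7]' 45; python3 look.py 2>/dev/null
```

```text
t: 19.68
tool_pos: [0.4395, -0.2188, 0.1076]
ee_rot: [0.548, 0.837, -0.0, -0.0]
ft_force: [0.0, -0.0, -2.6]
grip_width: 0.0456
gripper_force: 45.0
[ 0.43954052 -0.21877538  0.10759827] [ 0.03854857 -0.03109549 -2.61150041] [0.011 0.004 0.062] yaw 23.60445805981343
323 x -0.0071 0.0183 xtop 0.0148 y -0.0499 -0.04 z [0.0109 0.0193]
182 x -0.003 0.0061 xtop 0.0013 y 0.0435 0.0497 z [0.0186 0.0201]
725 lip x -0.0071 0.0234 y -0.0469 -0.0331
[  0   0   0   0   0   0   0   0   0   0   0   5  11   0  11  36  32   4
  15  43  66  70  77  86  87 102  80   0   0   0]
635 lip x -0.0016 0.0235 y 0.0285 0.0469
[ 0  0  0  0  0  0  0  0  0  0  0  0  0  0 16 43 33  3  0 28 50 61 66 75
 83 96 81  0  0  0]
```

In the slots, no contact; last ~4 mm gently.

```bash
python3 -m handwheel '[0,0,0.03,0,0,0,0.7, 0,0,0.025,0,0,0,0.7, 0,0,0.015,0,0,0,0.7, 0,0,0.01,0,0,0,0.7, 0,0,0,0,0,0,0.7, 0,0,0,0,0,0,0.7]' 45
```

```text
t: 20.48
tool_pos: [0.4396, -0.2188, 0.1045]
ee_rot: [0.548, 0.837, -0.0, 0.0]
ft_force: [-3.1, 1.3, 9.4]
grip_width: 0.0456
gripper_force: 45.0
```

```bash
python3 -m handwheel '[0,0,0,0,0,0,0.4, 0,0,0,0,0,0,0.2, 0,0,0,0,0,0,0, 0,0,0,0,0,0,0, 0,0,-0.2,0,0,0,0, 0,0,-0.5,0,0,0,0, 0,0,-0.7,0,0,0,0, 0,0,-0.7,0,0,0,0]' && python3 -m handwheel '[0,0,-0.5,0,0,0,0, 0,0,-0.3,0,0,0,0, 0,0,0,0,0,0,0,0,0,0,0,0,0,0]'; python3 - <<'E'
from h import *
s=monitor.state();p,d=cams.get_image('wrist');cv2.imwrite('pics/w7.png',p)
K,T=calT('wrist',s);W=cloud(d,K,T)
def chk(n,W,c,yaw):
    a=np.radians(yaw);X=np.array([-np.sin(a),np.cos(a),0]);Y=np.array([np.cos(a),np.sin(a),0]);c=np.array(c+[0.])
    x=(W-c)@X;y=(W-c)@Y;z=W[...,2]
    for g in(-1,1):
        m=(y*g>.0425)&(y*g<.049)&(abs(x)<.010)&(z>.06)&(z<.11);print(n,g,m.sum(),'axle top z',np.quantile(z[m],[.5,.9,.98]).round(4) if m.any() else None,'x',x[m].mean().round(4))
    m=(abs(y)<.026)&(abs(x)<.07)&(z>.1)&(z<.17);print('rim z',np.quantile(z[m],.99).round(4))
chk('stand',W,[.4395,-.2182],23.55)
q,d2=cams.get_image('top');K,T=calT('top');W=cloud(d2,K,T);chk('rack2',W,[.5744,-.022],16.5);chk('rack part',W,[.506,.208],16.5)
cv2.imwrite('pics/end.png',np.vstack([cv2.resize(q[120:290,150:480],(640,330)),cv2.resize(p[:270],(640,270))]))
E
```

```text
t: 21.48
tool_pos: [0.4395, -0.2186, 0.2103]
ee_rot: [0.547, 0.837, 0.0, 0.0]
ft_force: [0.9, 0.2, 0.1]
grip_width: 0.088
gripper_force: 0.0
t: 21.98
tool_pos: [0.439, -0.2186, 0.2477]
ee_rot: [0.548, 0.837, -0.0, -0.001]
ft_force: [0.1, -0.5, -0.5]
grip_width: 0.0876
gripper_force: 0.0
stand -1 80 axle top z [0.0846 0.0903 0.0942] x 0.0005
stand 1 70 axle top z [0.0844 0.0857 0.0863] x 0.0016
rim z 0.1354
rack2 -1 11 axle top z [0.0846 0.0885 0.0889] x -0.0015
rack2 1 10 axle top z [0.0835 0.0875 0.0881] x -0.0015
rim z 0.1373
rack part -1 12 axle top z [0.0833 0.0876 0.0879] x -0.0007
rack part 1 10 axle top z [0.0837 0.0854 0.0875] x -0.0006
rim z 0.1365
```

View pics/end.png

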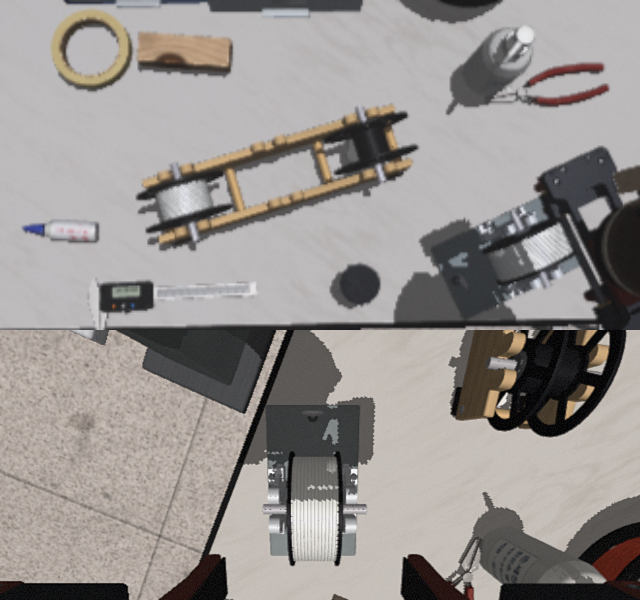

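The picture shows the black run-out reel in the rack at (370,145) and the full reel in the stand at (540,250). In the wrist view the full reel's axle runs level from (264,509) to (366,509). The part-used reel and the bystanders have not moved.

```bash
python3 -c "
from workcell import job
print(job.job_done())"
```

```text
the job is handed in; nothing more can be done
None
```

The run-out reel hangs in the empty place of the storage rack and the full reel is in the feed stand. The camera checks showed both axles level and fully down in their slots, and I handed the job in at about 22 s; the part-used reel and the other things on the worktop showed no sign of having moved.

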